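# Trip the till's hidden catch with the release pin

## Robot

A 7-joint arm with a two-finger parallel gripper is mounted at the origin on the work surface. World frame = base frame: x ahead of the robot, y to its left, z up, the work surface at z = 0. Lengths are in m, angles in rad, forces in N, time in s.
With the tool pointing down it reaches from about 0.425 to 0.925 m from the base axis. Payload 6.8 kg.
Tool frame: the origin (TCP) lies between the finger pads; the fingertips stand 17 mm ahead of it and the grasp point (between the pads) lies 2 mm behind it; x points along the fingers, y is the direction in which the jaws open and shut, and the axes are right-handed (so a half turn about x gives the same grasp; the last joint's range is limited). The gripper opens to 85 mm and grips with 20 to 120 N. Pads are 22 mm wide; open, the fingers measure 114 mm over their backs; the gripper's body (76 mm by 85 mm) begins 54 mm behind the grasp point. The pads swing forward as they close: fully open they stand 13 mm farther back than shut.
Start: joints at [1.163, 0.477, 0.022, 1.555, -0.011, 1.109, -0.083], TCP at [0.199, -0.645, 0.248] pointing down, gripper open.
Joint ranges: [-2.96, 2.96], [-0.34, 2.1], [-1.41, 1.46], [0.24, 2.44], [-1.37, 4.51], [0.17, 1.92], [-2.96, 2.96]. Speed limits (rad/s): [2.39, 2.39, 3.14, 3.14, 3.14, 3.14, 3.14].

## Interface

Orientations are given as a rotation vector (axis times angle).
In Python, from bench import r gives the robot as it stands. The module is installed in compiled form; this text tells all that it offers.
- The arm moves only by the tool apply_moves, never from a script. Its argument "increments" is text: rows parted by semicolons, each of 7 numbers parted by spaces: the finger opening in mm, from 0 to 85.4, then the shift along the tool's x, y, z normalised to -1 to 1, where 1 is 100 cm, then the turn, a rotation vector about the tool's x, y, z normalised to -1 to 1, where 1 is 0.12 rad. In form: gripper x y z wx wy wz; .... A call has exactly 8 rows; each row shifts and turns the commanded pose from where the row before left it, along the tool's axes as they then stand; what a row does not reach is not made up. A row lasts 1/10 s, in which the tool goes at most 50 mm and 8.59 degrees, less where a joint would pass 70% of its speed; a pose out of reach is approached as far as the arm can. A call with a number of a shift or a turn outside -1 to 1 is refused whole. A call with a gripper value outside its range is refused whole. The fingers move at their own pace and stop on an object; "squeeze" is the grip in N (left out, the last holds). Time passes only in rows, so rows that do not move let the fingers close, or fill a call up. It gives the time, the measured TCP pose, the force and the opening at its end, in the units of the state.
- r.get_obs(): the state, without advancing time (a new reading comes with each control period).
- r.grab_frame(name): name is "scene" or "top" or "wrist"; returns a dict with "color" (480x640x3 uint8, blue, green, red), "fx", "fy", "cx", "cy" (pixels), "origin" and "orientation" of the camera in the world. Camera axes: x right, y up, looking along -z (the intrinsics and any distortion apply to the point x, -y, -z); pixel columns grow to the right and rows downward; lengths in m; the calibration is good to about 2 mm. A picture is of the moment at which its call begins. There is no depth.
- r.hand_in(): hands the job in, once; it reports no verdict.
The state is a dict: "clock": time; "joints": joint angles; "qvel": joint speeds; "tau": joint torques, N m; "tcp_pos": TCP position; "orientation": TCP orientation; "contact_force": force on the tool from outside, world axes, zero at the start; "moment": the same for the moment, N m; "grip_width": finger opening in m.
Only numpy, scipy, OpenCV 4.12 (cv2) and the standard library are available. Lean on these libraries where they do the work, as an engineer would, in place of code of your own. Each camera call takes 0.05 s, during which the arm holds its last target. There are 200 camera calls.

## Task

The power is off and the till's cash drawer is locked: do not force it. Take the red-handled release pin out of its wooden stand, poke it down through the orange-marked hole in the till's top and press the hidden spring catch until the drawer pops out. Finish with the pin put away in the blue pot and the drawer pulled fully open, leaving the sauce bottle, the cup and the yellow carton where they are.

Things in the scene. Friction and masses are not known exactly. Their poses are not given: they have to be found in the camera images.
- till: White till case 190 (x) x 220 (y) x 110 mm high, fixed; origin at the centre of its underside on the table; its -x axis points out of the drawer side, towards the robot. A grey drawer front, 12 mm thick, covers that side and slides out along the till's -x. The flat black pad on the rear of its top is only 2 mm thick.
- hole (a point): Centre of the mouth of the access hole in the till's top, level with the top surface (110 mm above the table), at (-45, +50) mm in the till's frame. Round vertical hole, 16 mm in diameter with a small chamfer, through the 6 mm thick top, framed by an orange square 32 mm wide. Right below it, 30 mm beneath the top surface, lies the yellow flat pad (about 30 x 45 mm) of the hidden catch; nothing else is in the way.
- latch (a joint): Downward travel of the hidden spring catch in m: 0 at rest, 0.012 at its lower stop. It lets the drawer go at about 0.0065; press to 0.009 to 0.011, i.e. pin tip 39 to 41 mm below the top surface. Takes 2 N at first touch, up to 6 N pressed. It springs back up when the pin is withdrawn.
- drawer (a joint): Drawer travel in m: 0 shut and locked, 0.1 fully open (stop). When the catch is tripped, a spring pushes it out by itself to about 0.033 within a second; from there it slides with about 2 N of friction (plus 15 N per m/s), stays where it is left and does not spring back.
- handle (a point): Middle of the drawer's steel bar handle: bar 10 mm in diameter, 120 mm long along the till's y, 80 mm above the table, on two posts 55 mm either side of the middle. Its centre line stands 40 mm in front of the drawer front (35 mm clear behind the bar). Moves with the drawer; open above, so it can be pinched or hooked from above.
- pin_handle (a point): Release pin: centre of its red round handle, 26 mm in diameter and 60 mm long, z axis along the pin, up. A straight steel shaft, 8 mm in diameter and 80 mm long, runs down from the handle's lower end. Whole pin 140 mm, 90 g nominal. At the start it stands upright in its stand, the handle resting on the stand's top: this centre is then 120 mm above the table.
- pin_tip (a point): Lower end of the pin's shaft, on its axis, 110 mm below the handle's centre.
- stand: Fixed wooden block 70 x 70 x 90 mm high, origin at the centre of its underside; a 13 mm vertical hole through its middle holds the pin's shaft (80 mm deep in it): lift the pin straight up by more than 80 mm.
- pot: Fixed open square pot of blue plastic, 76 x 76 mm outside, 100 mm high, walls 4 mm, floor 4 mm; origin at the centre of its underside. The pin may lean in it or lie in it any way.
- sauce_mid (a point): Centre (80 mm up) of the amber sauce bottle, 60 mm in diameter, 160 mm high, loose; leave alone.
- cup_mid (a point): Centre (45 mm up) of the white cup, 80 mm in diameter, 90 mm high, loose; leave alone.
- carton_mid (a point): Centre (30 mm up) of the yellow carton, 100 x 70 x 60 mm high, loose; leave alone.
Not all that is in view belongs to the job. Of the things that look like the part that bears pin_handle, the middle-sized one is meant. Of the things like the pot, leave any that is turquoise; of the rest the smaller one is meant.

How it is judged:
By the outcome, as a careful person would: the job done as asked, in the order asked, and still so for the second after the job is handed in, with the robot touching nothing.
It also fails if it takes over 72 s, if anything falls off the work surface, if the arm or the gripper's body presses on something with over 40 N, if the wrist force passes 120 N, or if a joint passes its speed limit or range.

## Working session

There is one attempt and no reset: what is moved stays moved. The work goes in short steps, Python scripts to look and compute and a tool call to move; the robot and the scene stay as the last step left them, time stands still between calls to the robot, and variables do not carry over. Pictures are saved under pics/ and viewed, about 8 in all and at most 12, crops included, and the job is handed in when it is done.

Besides the shell and the picture viewer there is one more tool, called after ">>>" as name(argument=value, ...) on one line, values as JSON. apply_moves: Moves the arm, as the interface text tells. Scaled input: -1 to 1 covers 100 cm each way for a shift and 0.12 rad each way for a turn. Its arguments: {"type":"object","properties":{"increments":{"type":"string"},"squeeze":{"type":"number"}},"required":["increments"]}

```bash
mkdir -p pics; cat > h.py <<'E'
import numpy as np, cv2, json
from scipy.spatial.transform import Rotation as R
from bench import r
def rot(o):
    o=np.array(o,float)
    if o.shape==(3,3): return o
    return (R.from_quat(o) if o.size==4 else R.from_rotvec(o)).as_matrix()
def grab(name,tag):
    f=r.grab_frame(name); cv2.imwrite(f'pics/{tag}.png',f['color'])
    json.dump({k:np.array(f[k]).tolist() for k in f if k!='color'},open(f'pics/{tag}.json','w')); return f
def load(tag): return json.load(open(f'pics/{tag}.json'))
def ray(c,u,v):
    d=np.array([(u-c['cx'])/c['fx'],-(v-c['cy'])/c['fy'],-1.]); d=rot(c['orientation'])@d
    return np.array(c['origin']),d/np.linalg.norm(d)
def tri(obs):
    A=np.zeros((3,3));b=np.zeros(3);rs=[ray(load(t),u,v) for t,u,v in obs]
    for o,d in rs: P=np.eye(3)-np.outer(d,d);A+=P;b+=P@o
    p=np.linalg.solve(A,b); return p,[np.linalg.norm((np.eye(3)-np.outer(d,d))@(p-o)) for o,d in rs]
def onz(tag,u,v,z):
    o,d=ray(load(tag),u,v); return o+d*(z-o[2])/d[2]
def proj(tag,p):
    c=load(tag);q=rot(c['orientation']).T@(np.array(p)-c['origin']); return c['cx']+c['fx']*q[0]/-q[2],c['cy']-c['fy']*q[1]/-q[2]
def st():
    o=r.get_obs();print({k:np.round(o[k],4).tolist() for k in ('clock','tcp_pos','orientation','contact_force','grip_width','joints')}); print(np.round(rot(o['orientation']),3).tolist()); return o
E
python3 - <<'E'
from h import *
for n in('scene','top'):
    f=grab(n,n+'0'); print({k:np.round(f[k],3).tolist() for k in f if k!='color'}, f.keys())
st()
E
```

```text
{'fx': 540.579, 'fy': 540.579, 'cx': 318.715, 'cy': 242.397, 'origin': [1.468, 0.27, 0.879], 'orientation': [0.647, 0.825, 1.678]} dict_keys(['color', 'fx', 'fy', 'cx', 'cy', 'origin', 'orientation'])
{'fx': 593.097, 'fy': 593.097, 'cx': 325.342, 'cy': 234.324, 'origin': [0.22, 0.038, 1.514], 'orientation': [0.169, -0.161, -1.488]} dict_keys(['color', 'fx', 'fy', 'cx', 'cy', 'origin', 'orientation'])
{'clock': 0.1, 'tcp_pos': [0.1992, -0.6444, 0.2474], 'orientation': [2.0604, 0.3129, -2.0611], 'contact_force': [0.6504, 0.4066, -0.0242], 'grip_width': 0.0854, 'joints': [1.1629, 0.4777, 0.0223, 1.5563, -0.0115, 1.1093, -0.0831]}
[[-0.001, 0.295, -0.955], [0.001, -0.955, -0.295], [-1.0, -0.002, 0.0]]
```

View pics/scene0.png

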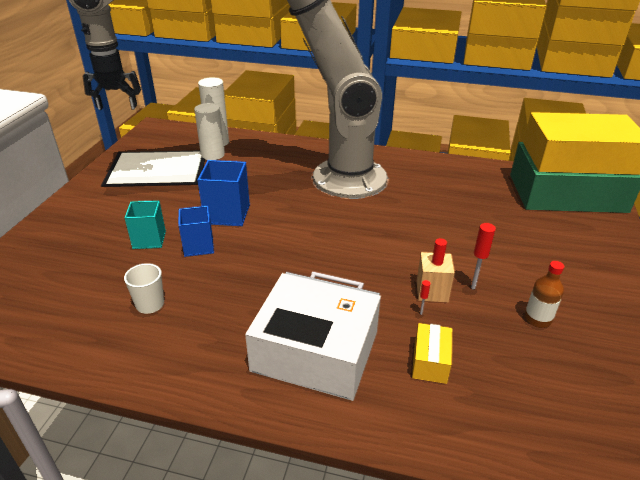

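View pics/top0.png

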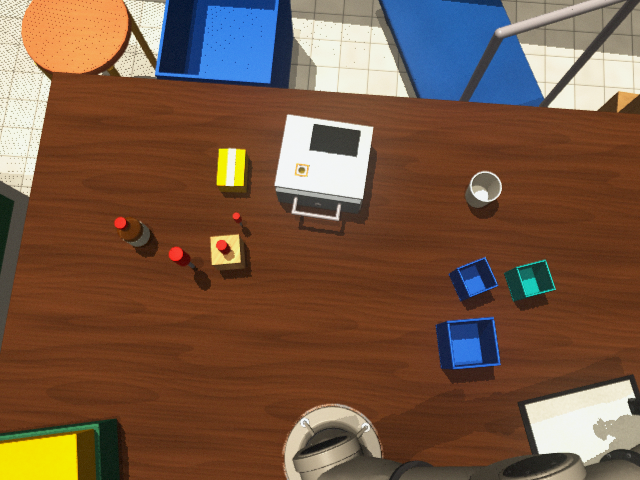

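The scene view (pixels u,v) shows three red-handled pins. The small one is at (425,290), the middle one in the wooden stand at (440,252), and the large one at (485,240). The middle one, standing in the stand, fits the description. There are three pots: turquoise (146,225), small blue (196,230) and large blue (224,193). The small blue one fits. I'll confirm both in one enlarged crop.

```bash
python3 - <<'E'
from h import *
s=cv2.imread('pics/scene0.png');t=cv2.imread('pics/top0.png')
def c(i,x,y,w,h,k):return cv2.resize(i[y:y+h,x:x+w],None,fx=k,fy=k,interpolation=cv2.INTER_CUBIC)
a=c(s,400,215,100,75,4);b=c(t,190,210,100,75,4);d=c(t,440,245,100,75,4);e=c(s,300,265,100,75,4)
cv2.imwrite('pics/m1.png',np.vstack([np.hstack([a,b]),np.hstack([e,d])]))
E
```

```text
(no output)
```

View pics/m1.png

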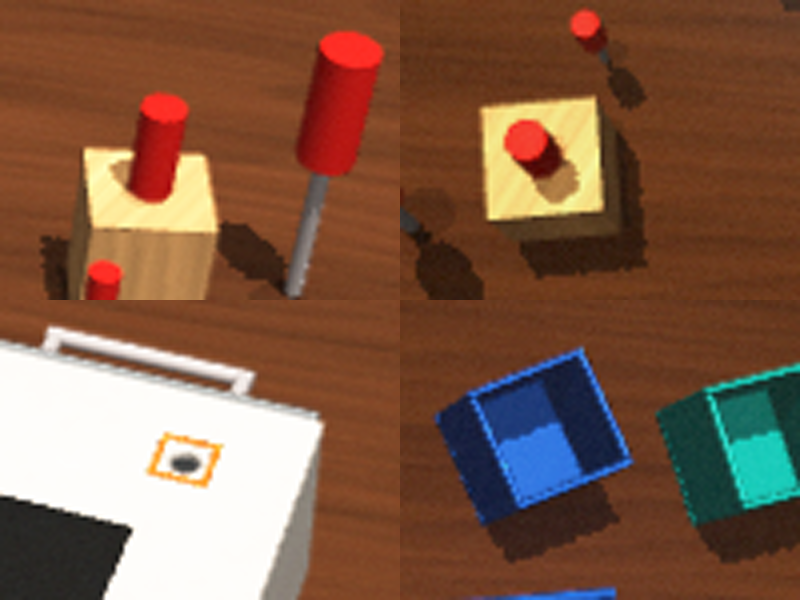

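```bash
python3 - <<'E'
from h import *
t=cv2.imread('pics/top0.png')
cv2.imwrite('pics/m2.png',cv2.resize(t[100:230,260:390],None,fx=4.6,fy=4.6,interpolation=cv2.INTER_CUBIC))
E
```

```text
(no output)
```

View pics/m2.png

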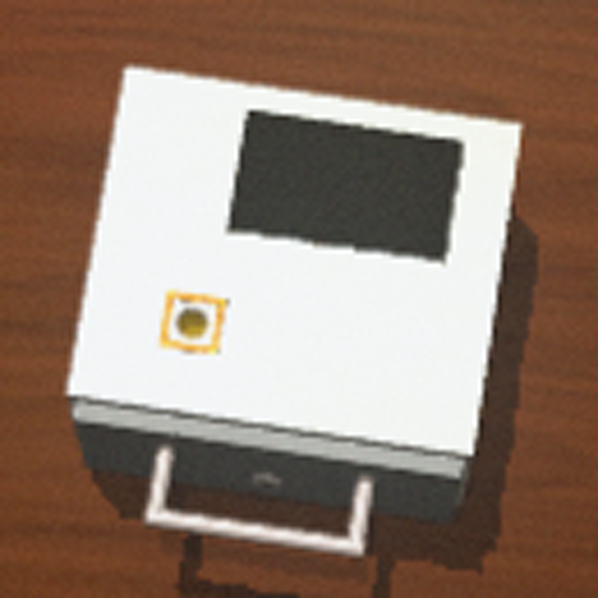

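The crops confirm it: the middle pin stands in the wooden block and the small blue pot is distinct from the turquoise one. The orange square and hole are sharp in both views. Measuring now.

```bash
python3 - <<'E'
from h import *
def q(x,y,X,Y,k): return ((x+.5)/k-.5+X,(y+.5)/k-.5+Y)
S1=lambda x,y:('scene0',*q(x,y,400,215,4)); T1=lambda x,y:('top0',*q(x-400,y,190,210,4))
S3=lambda x,y:('scene0',*q(x,y-300,300,265,4)); T4=lambda x,y:('top0',*q(x-400,y-300,440,245,4)); M=lambda x,y:('top0',*q(x,y,260,100,4.6))
def p(n,o): a,e=tri(o);print(n,a.round(4),np.round(e,4))
p('pin top',[S1(163,107),T1(527,140)])
p('stand top c',[S1(148,191),T1(542,160)])
p('hole sq',[S3(186,459),M(194.5,323)])
p('barend L(+y)',[S3(50,335),M(150,519)]);p('barend R',[S3(250,378),M(362,548)])
print('pintop on z.15',onz(*T1(527,140),.15),onz(*S1(163,107),.15))
print('stand c top z.09',np.mean([onz(*T1(*a),.09) for a in[(481,107),(596,97),(603,212),(488,222)]],0))
c=[onz(*T4(*a),.1) for a in[(470,396),(583,348),(632,463),(520,508)]];print('pot',np.round(c,4),np.mean(c,0))
c=[onz(*M(*a),.11) for a in[(125,67),(522,125),(474,456),(68,395)]];print('till',np.round(c,4),np.mean(c,0),[np.linalg.norm(c[i]-c[i-1]) for i in range(4)])
for n,o in(('hole',M(193,322)),('sq',M(194.5,323))):print(n,onz(*o,.11))
print(onz(*S3(186,459),.11), onz(*M(148,519),.08),onz(*M(362,550),.08))
for m in ((-.03,-.1),):pass
E
```

```text
pin top [0.4703 0.298  0.1485] [0.0012 0.0012]
stand top c [0.4698 0.2985 0.0875] [0.0006 0.0006]
hole sq [0.6805 0.1284 0.1095] [0.002 0.002]
barend L(+y) [0.5854 0.0892 0.1057] [0.0538 0.0538]
barend R [0.567  0.0853 0.0662] [0.0585 0.0585]
pintop on z.15 [0.47006021 0.29656238 0.15      ] [0.47189942 0.29909294 0.15      ]
stand c top z.09 [0.46988639 0.29745779 0.09      ]
pot [[ 0.4641 -0.2671  0.1   ]
 [ 0.4987 -0.3345  0.1   ]
 [ 0.4309 -0.3651  0.1   ]
 [ 0.3988 -0.2988  0.1   ]] [ 0.44812912 -0.31638216  0.1       ]
till [[ 0.8248  0.177   0.11  ]
 [ 0.8078 -0.0429  0.11  ]
 [ 0.6181 -0.0285  0.11  ]
 [ 0.6352  0.1907  0.11  ]] [0.72144434 0.07408122 0.11      ] [np.float64(0.19013407776296962), np.float64(0.22061578198887763), np.float64(0.19025250392293044), np.float64(0.2197823476872723)]
hole [0.68115079 0.12732849 0.11      ]
sq [0.6806503  0.12647467 0.11      ]
[0.68063637 0.13044479 0.11      ] [0.57766074 0.14412171 0.08      ] [0.56932263 0.02722684 0.08      ]
```

```bash
python3 - <<'E'
from h import *
def p(n,o): a,e=tri(o);print(n,a.round(3),np.round(e,4))
p('small top',[('scene0',426,282),('top0',236.3,214.5)]);p('large top',[('scene0',487.5,227),('top0',176.5,252)])
print(onz('scene0',422,315,0),onz('scene0',473.5,289,0))
p('bottle cap',[('scene0',556,265),('top0',120.5,221)])
p('potc',[('scene0',195.5,215),('top0',473.5,275)])
E
```

```text
small top [0.557 0.28  0.098] [0.0017 0.0017]
large top [0.439 0.392 0.183] [0.0021 0.0021]
[0.55824976 0.28505742 0.        ] [4.38591905e-01 3.96473831e-01 1.11022302e-16]
bottle cap [0.506 0.537 0.16 ] [0.0006 0.0006]
potc [ 0.451 -0.307  0.102] [0.0004 0.0004]
```

>>> apply_moves(increments="60 -0.004 0 0 -1 0 0;60 -0.004 0 0 -1 0 0;60 -0.004 0 0 -1 0 0;60 -0.004 0 0 -1 0 0;60 -0.004 0 0 -1 0 0;60 -0.004 0 0 -1 0 0;60 -0.004 0 0 -1 0 0;60 -0.004 0 0 -1 0 0", squeeze=40)

```text
clock: 0.9
tcp_pos: [0.1992, -0.6446, 0.2799]
orientation: [1.431, 1.05, -1.431]
contact_force: [0.1, 0.4, -0.7]
grip_width: 0.06
```

>>> apply_moves(increments="60 0 0 0 -1 0 0;60 0 0 0 -0.95 0 0;60 0 0.043 -0.025 0 0 0;60 0 0.043 -0.025 0 0 0;60 0 0.043 -0.025 0 0 0;60 0 0.043 -0.025 0 0 0;60 0 0.043 -0.025 0 0 0;60 0 0.043 -0.025 0 0 0")

```text
clock: 1.7
tcp_pos: [0.4694, -0.5141, 0.2798]
orientation: [1.266, 1.173, -1.266]
contact_force: [0.3, -1.6, -0.7]
grip_width: 0.0601
```

```bash
python3 -c "
from h import *
st()"
```

```text
{'clock': 1.7, 'tcp_pos': [0.4694, -0.5141, 0.2798], 'orientation': [1.2658, 1.1725, -1.2663], 'contact_force': [0.2912, -1.5563, -0.7287], 'grip_width': 0.0601, 'joints': [0.9367, 0.5073, -0.2913, 1.4451, 0.1498, 1.2118, 0.55]}
[[-0.001, 0.997, -0.077], [0.0, -0.077, -0.997], [-1.0, -0.001, -0.0]]
```

>>> apply_moves(increments="60 0 0.0075 -0.0435 0 0 0;60 0 0.0075 -0.0435 0 0 0;60 0 0.0075 -0.0435 0 0 0;60 0 0.0075 -0.0435 0 0 0;60 0 0.0075 -0.0435 0 0 0;60 0 0.0075 -0.0435 0 0 0;60 0 0.0075 -0.0435 0 0 0;60 0 0.0075 -0.0435 0 0 0")

```text
clock: 2.5
tcp_pos: [0.5546, -0.1711, 0.28]
orientation: [1.266, 1.172, -1.266]
contact_force: [1.1, -1.0, 0.9]
grip_width: 0.0597
```

>>> apply_moves(increments="60 0 0.0075 -0.0435 0 0 0;60 0 0.0075 -0.0435 0 0 0;60 0 0.0075 -0.0435 0 0 0;60 0 0.0075 -0.0435 0 0 0;60 0 -0.0218 -0.041 0 0 0;60 0 -0.0218 -0.041 0 0 0;60 0 -0.0218 -0.041 0 0 0;60 0 -0.0218 -0.041 0 0 0")

```text
clock: 3.3
tcp_pos: [0.5225, 0.1699, 0.28]
orientation: [1.265, 1.172, -1.266]
contact_force: [-0.2, 0.1, -0.1]
grip_width: 0.0602
```

>>> apply_moves(increments="60 0 -0.0218 -0.041 0 0 0;60 0 -0.0218 -0.041 0 0 0;60 0 -0.0218 -0.041 0 0 0;60 0 0 0 0 0 0;60 0 0 0 0 0 0;60 0 0 0 0 0 0;60 0 0 0 0 0 0;60 0 0 0 0 0 0")

```text
clock: 4.1
tcp_pos: [0.4687, 0.2948, 0.2801]
orientation: [1.267, 1.17, -1.268]
contact_force: [0.9, -0.9, 0.5]
grip_width: 0.0603
```

```bash
python3 -c "
from h import *
o=st();grab('wrist','w1')
for p in ([.4703,.298,.15],[.4703,.298,.09]):print(proj('w1',p))
c=load('w1');print(c['origin'],np.array(c['origin'])-o['tcp_pos'])"
```

```text
{'clock': 4.1, 'tcp_pos': [0.4687, 0.2948, 0.2801], 'orientation': [1.2672, 1.1702, -1.2678], 'contact_force': [0.9001, -0.8894, 0.5274], 'grip_width': 0.0603, 'joints': [-0.1529, 0.3135, -0.6397, 1.7772, 0.2065, 1.1188, -0.9398]}
[[-0.0, 0.997, -0.079], [-0.001, -0.079, -0.997], [-1.0, 0.0, 0.001]]
(np.float64(317.053155532758), np.float64(233.26864265521135))
(np.float64(316.779909929062), np.float64(216.2746966570538))
[0.47485877863391923, 0.370296163085548, 0.4058830130373816] [0.00611991 0.07545412 0.12575087]
```

View pics/w1.png

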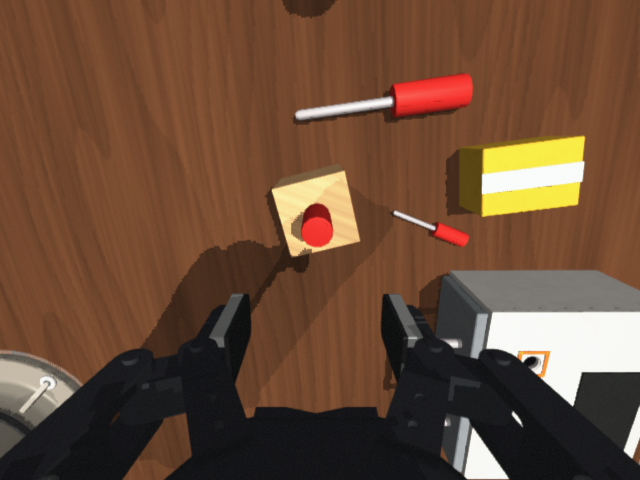

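The wrist view shows the stand's pin top at (317,232), as predicted at (317,233). The two decoy pins lie flat now; they toppled by themselves, untouched. The till hole is at (533,363). Descending to grasp.

>>> apply_moves(increments="60 0.01 0.0013 -0.0033 0 0 0;60 0.03 0 0 0 0 0;60 0.035 0 0 0 0 0;60 0.03 0 0 0 0 0;60 0.025 0 0 0 0 0;60 0.018 0 0 0 0 0;60 0.01 0 0 0 0 0;60 0 0 0 0 0 0")

```text
clock: 4.95
tcp_pos: [0.4688, 0.2988, 0.1207]
orientation: [1.263, 1.173, -1.268]
contact_force: [0.7, -0.2, 0.5]
grip_width: 0.0597
```

>>> apply_moves(increments="10 0 0 0 0 0 0;10 0 0 0 0 0 0;10 0 0 0 0 0 0;10 0 0 0 0 0 0;10 0 0 0 0 0 0;10 0 0 0 0 0 0;10 0 0 0 0 0 0;10 0 0 0 0 0 0", squeeze=60)

```text
clock: 5.75
tcp_pos: [0.4702, 0.3, 0.1235]
orientation: [1.268, 1.171, -1.264]
contact_force: [-1.7, -0.4, 6.4]
grip_width: 0.0247
```

>>> apply_moves(increments="10 -0.008 0 0 0 0 0;10 -0.018 0 0 0 0 0;10 -0.024 0 0 0 0 0;10 -0.028 0 0 0 0 0;10 -0.028 0 0 0 0 0;10 -0.028 0 0 0 0 0;10 -0.024 0 0 0 0 0;10 -0.012 0 0 0 0 0")

```text
clock: 6.55
tcp_pos: [0.4699, 0.2999, 0.2949]
orientation: [1.268, 1.171, -1.263]
contact_force: [0.8, 0.8, -0.8]
grip_width: 0.0249
```

```bash
python3 - <<'E'
from h import *
st()
for n in('scene','top','wrist'):grab(n,n+'2')
o=r.get_obs();p=np.array(o['tcp_pos'])
u,v=proj('scene2',p-[0,0,.05]);print(u,v,proj('top2',p))
u,v=int(u),int(v)
i=cv2.imread('pics/scene2.png')
a=cv2.resize(i[max(0,v-75):v+75,u-50:u+50],(400,600),interpolation=cv2.INTER_CUBIC)
w=cv2.resize(cv2.imread('pics/wrist2.png'),(400,300)); t=cv2.resize(cv2.imread('pics/top2.png')[190:310,140:300],(400,300),interpolation=cv2.INTER_CUBIC)
cv2.imwrite('pics/m3.png',np.hstack([a,np.vstack([w,t])]));print(u-50,max(0,v-75))
E
```

```text
{'clock': 6.55, 'tcp_pos': [0.4699, 0.2999, 0.2949], 'orientation': [1.2682, 1.171, -1.2629], 'contact_force': [0.7804, 0.8247, -0.7659], 'grip_width': 0.0249, 'joints': [-0.1531, 0.3059, -0.6473, 1.7527, 0.2015, 1.1468, -0.9379]}
[[0.003, 0.997, -0.077], [0.002, -0.077, -0.997], [-1.0, 0.003, -0.002]]
446.71054497215096 206.20349622274037 (np.float64(208.71314561292263), np.float64(231.7007217789915))
396 131
```

View pics/m3.png

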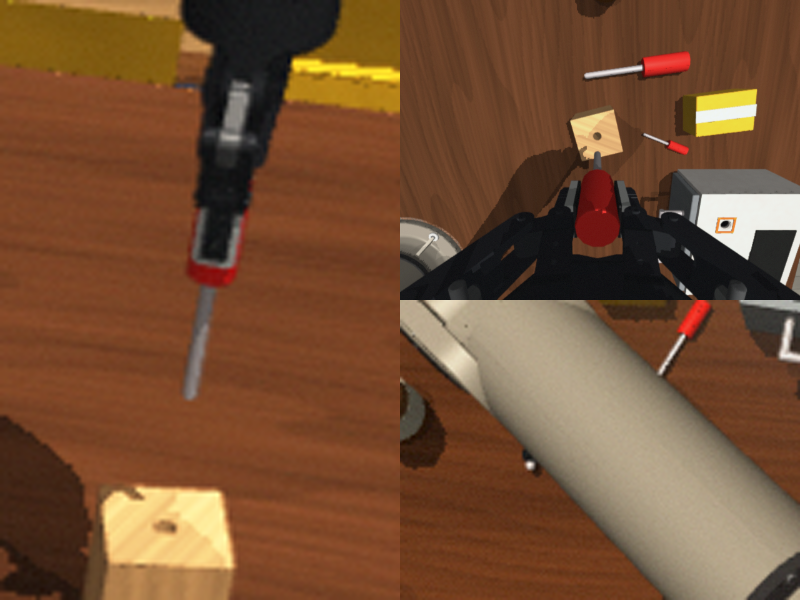

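The pin is held clear of the stand. The tip is at m3 (191,397) in the scene crop and (597,154) in the wrist crop. The top view is blocked by the arm. Next I measure the tip against the TCP.

```bash
python3 - <<'E'
from h import *
w=cv2.imread('pics/wrist2.png');s=cv2.imread('pics/scene2.png')
a=cv2.resize(w[215:315,265:365],(600,600),interpolation=cv2.INTER_CUBIC);cv2.imwrite('pics/m4.png',a)
p=np.array(r.get_obs()['tcp_pos']);Rm=rot(r.get_obs()['orientation'])
for d in (.108,.112):
  q=p+Rm@[d,0,0];print('ideal tip',q,proj('scene2',q),proj('wrist2',q))
print(tri([('scene2',443.3,229.9),('wrist2',315.2,246.5)]))
print('scene base of handle pix',proj('scene2',p+Rm@[.03,0,0]))
E
```

```text
ideal tip [0.46959278 0.29931109 0.18437755] (np.float64(442.7756579260741), np.float64(228.30444151305207)) (np.float64(314.45916276981166), np.float64(246.2329609099387))
ideal tip [0.46959542 0.29931143 0.18037755] (np.float64(442.5128172071926), np.float64(229.77975767419596)) (np.float64(314.4646199957039), np.float64(244.589253911899))
(array([0.47041504, 0.29964895, 0.18162324]), [np.float64(0.0014471255230979166), np.float64(0.0014471255230977431)])
scene base of handle pix (np.float64(448.1253211403366), np.float64(198.27696087661982))
```

View pics/m4.png

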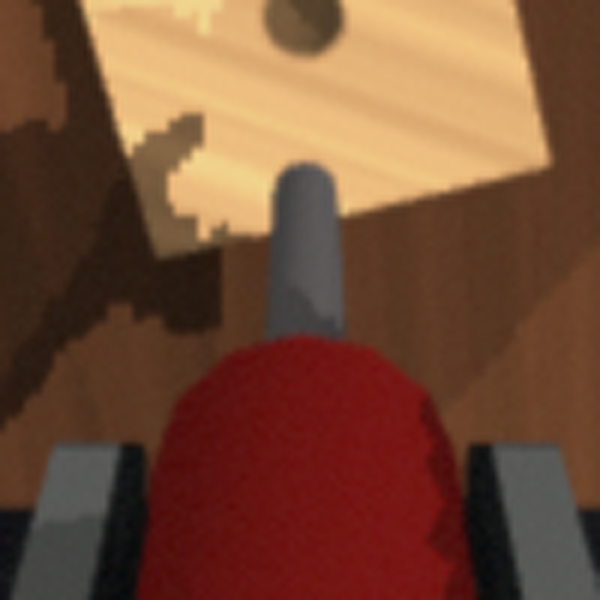

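>>> apply_moves(increments="10 0 0.016 0.0111 0 0 0;10 0 0.0297 0.0207 0 0 0;10 0 0.0342 0.0238 0 0 0;10 0 0.0342 0.0238 0 0 0;10 0 0.0342 0.0238 0 0 0;10 0 0.0342 0.0238 0 0 0;10 0 0.0266 0.0185 0 0 0;10 0 0.014 0.0097 0 0 0")

```text
clock: 7.5
tcp_pos: [0.6813, 0.1238, 0.2894]
orientation: [1.265, 1.17, -1.272]
contact_force: [0.2, -0.4, -1.0]
grip_width: 0.0246
```

>>> apply_moves(increments="10 0.01 0 0 0 0 0;10 0.015 0 0 0 0 0;10 0.015 0 0 0 0 0;10 0.01 0 0 0 0 0;10 0.004 0 0 0 0 0;10 0 0 0 0 0 0;10 0 0 0 0 0 0;10 0 0 0 0 0 0")

```text
clock: 8.3
tcp_pos: [0.6804, 0.1277, 0.2392]
orientation: [1.267, 1.171, -1.265]
contact_force: [-0.9, 0.3, -1.0]
grip_width: 0.0246
```

```bash
python3 - <<'E'
from h import *
o=st();p=np.array(o['tcp_pos'])
for n in('scene','wrist'):grab(n,n+'3')
H=[.6806,.128,.11]
us,vs=proj('scene3',H);uw,vw=proj('wrist3',H);print(us,vs,uw,vw)
def crop(n,u,v,k):
    u,v=int(u)-50,int(v)-60; v=max(0,v);print(n,u,v);return cv2.resize(cv2.imread(f'pics/{n}.png')[v:v+100,u:u+100],(400,400),interpolation=cv2.INTER_CUBIC)
cv2.imwrite('pics/m5.png',np.hstack([crop('scene3',us,vs,4),crop('wrist3',uw,vw,4)]))
T=p+rot(o['orientation'])@[.1125,0,0]+[.0004,-.0002,0];print(T,proj('scene3',T),proj('wrist3',T))
E
```

```text
{'clock': 8.3, 'tcp_pos': [0.6804, 0.1277, 0.2392], 'orientation': [1.2666, 1.171, -1.2645], 'contact_force': [-0.8573, 0.3089, -0.9974], 'grip_width': 0.0246, 'joints': [0.0675, 0.5642, -0.5134, 1.4908, 0.2906, 1.1614, -0.5723]}
[[0.001, 0.997, -0.077], [0.0, -0.077, -0.997], [-1.0, 0.001, -0.0]]
344.95407886080244 304.151194648506 315.40896497624703 237.2740128068643
scene3 294 244
wrist3 265 177
[0.68096258 0.1275064  0.12666587] (np.float64(344.9614665221157), np.float64(298.2441614935433)) (np.float64(315.96895246251444), np.float64(244.2077430481123))
```

View pics/m5.png

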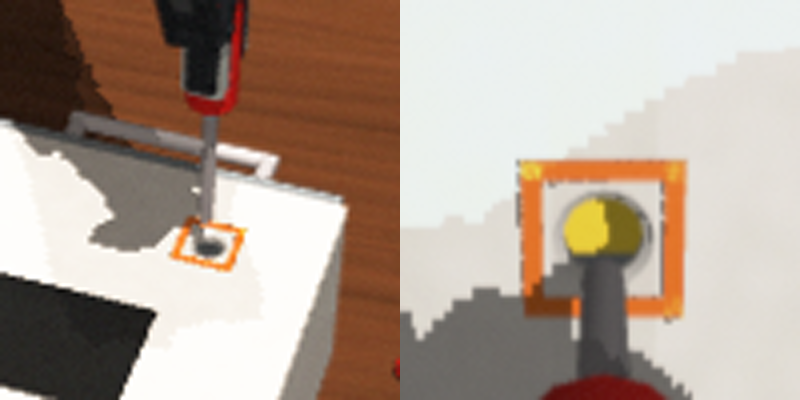

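>>> apply_moves(increments="10 0 0.0003 -0.0008 0 0 0;10 0 0 0 0 0 0;10 0.006 0 0 0 0 0;10 0.008 0 0 0 0 0;10 0.008 0 0 0 0 0;10 0.008 0 0 0 0 0;10 0.006 0 0 0 0 0;10 0.001 0 0 0 0 0")

```text
clock: 9.2
tcp_pos: [0.6798, 0.128, 0.1999]
orientation: [1.264, 1.173, -1.267]
contact_force: [-0.2, -0.6, -1.8]
grip_width: 0.0245
```

>>> apply_moves(increments="10 0 0 0 0 0 0;10 0.002 0 0 0 0 0;10 0.002 0 0 0 0 0;10 0.002 0 0 0 0 0;10 0.002 0 0 0 0 0;10 0.001 0 0 0 0 0;10 0 0 0 0 0 0;10 0 0 0 0 0 0")

```text
clock: 10.0
tcp_pos: [0.6805, 0.1284, 0.1927]
orientation: [1.266, 1.172, -1.265]
contact_force: [-0.5, 0.2, 3.1]
grip_width: 0.025
```

>>> apply_moves(increments="10 0.002 0 0 0 0 0;10 0.002 0 0 0 0 0;10 0.002 0 0 0 0 0;10 0.002 0 0 0 0 0;10 0.0005 0 0 0 0 0;10 0 0 0 0 0 0;10 0 0 0 0 0 0;10 0 0 0 0 0 0")

```text
clock: 10.8
tcp_pos: [0.6805, 0.1283, 0.1839]
orientation: [1.266, 1.172, -1.265]
contact_force: [0.1, 0.2, 1.5]
grip_width: 0.0245
```

```bash
python3 - <<'E'
from h import *
st();grab('top','top4');grab('scene','scene4')
a=cv2.imread('pics/top4.png')[100:240,250:400];b=cv2.imread('pics/scene4.png')[220:360,280:430]
cv2.imwrite('pics/m6.png',cv2.resize(np.hstack([a,b]),(800,373),interpolation=cv2.INTER_CUBIC))
E
```

```text
{'clock': 10.8, 'tcp_pos': [0.6805, 0.1283, 0.1839], 'orientation': [1.2659, 1.1716, -1.2655], 'contact_force': [0.0843, 0.2336, 1.5472], 'grip_width': 0.0245, 'joints': [0.0584, 0.6141, -0.4992, 1.5407, 0.3202, 1.0686, -0.5961]}
[[0.0, 0.997, -0.077], [0.0, -0.077, -0.997], [-1.0, 0.0, -0.0]]
```

View pics/m6.png

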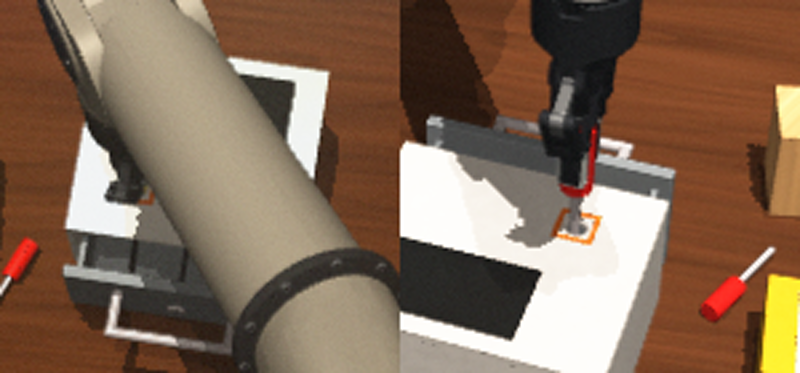

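The drawer has popped out by about a third. Withdrawing the pin and carrying it to the small blue pot.

>>> apply_moves(increments="10 -0.006 0 0 0 0 0;10 -0.012 0 0 0 0 0;10 -0.018 0 0 0 0 0;10 -0.022 0 0 0 0 0;10 -0.022 0 0 0 0 0;10 -0.018 0 0 0 0 0;10 -0.01 0 0 0 0 0;10 0 -0.004 0.01 0 0 0")

```text
clock: 11.7
tcp_pos: [0.6758, 0.1204, 0.2935]
orientation: [1.267, 1.173, -1.262]
contact_force: [-0.2, -0.1, -0.7]
grip_width: 0.0248
```

>>> apply_moves(increments="10 0 -0.0108 0.025 0 0 0;10 0 -0.0173 0.0403 0 0 0;10 0 -0.0173 0.0403 0 0 0;10 0 -0.0173 0.0403 0 0 0;10 0 -0.0173 0.0403 0 0 0;10 0 -0.0173 0.0403 0 0 0;10 0 -0.0173 0.0403 0 0 0;10 0 -0.0173 0.0403 0 0 0")

```text
clock: 12.5
tcp_pos: [0.5179, -0.1795, 0.2907]
orientation: [1.265, 1.173, -1.268]
contact_force: [0.1, -0.2, -0.9]
grip_width: 0.0248
```

>>> apply_moves(increments="10 0 -0.0173 0.0403 0 0 0;10 0 -0.0173 0.0403 0 0 0;10 0 -0.0145 0.0333 0 0 0;10 0 -0.0087 0.0203 0 0 0;10 0 -0.003 0.007 0 0 0;10 0 0 0 0 0 0;10 0 0 0 0 0 0;10 0 0 0 0 0 0")

```text
clock: 13.3
tcp_pos: [0.4499, -0.3117, 0.2917]
orientation: [1.264, 1.174, -1.263]
contact_force: [-0.0, 0.5, -1.7]
grip_width: 0.0245
```

```bash
python3 - <<'E'
from h import *
st();f=grab('wrist','w5');grab('top','top5')
print(proj('w5',[.449,-.313,.1]))
a=cv2.imread('pics/w5.png');b=cv2.imread('pics/top5.png')
cv2.imwrite('pics/m7.png',np.hstack([cv2.resize(a,(400,300)),cv2.resize(b,(400,300))]))
E
```

```text
{'clock': 13.3, 'tcp_pos': [0.4499, -0.3117, 0.2917], 'orientation': [1.2642, 1.1737, -1.2631], 'contact_force': [-0.0394, 0.5331, -1.6673], 'grip_width': 0.0245, 'joints': [0.8208, 0.2546, -0.3923, 1.7897, 0.1065, 1.1182, 0.3192]}
[[0.0, 0.997, -0.074], [0.001, -0.074, -0.997], [-1.0, 0.0, -0.001]]
(np.float64(314.57621126565937), np.float64(220.78640286171847))
```

View pics/m7.png

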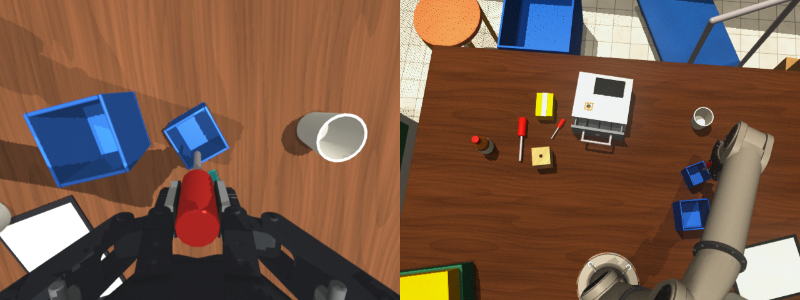

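The pot rim centres at about (313,216) in the wrist view, against (315,221) expected, so it's aligned. Lowering and releasing.

>>> apply_moves(increments="10 0.01 -0.001 -0.002 0 0 0;10 0.024 0 0 0 0 0;10 0.03 0 0 0 0 0;10 0.03 0 0 0 0 0;10 0.028 0 0 0 0 0;10 0.022 0 0 0 0 0;10 0.014 0 0 0 0 0;10 0.006 0 0 0 0 0")

```text
clock: 14.2
tcp_pos: [0.4476, -0.3107, 0.1262]
orientation: [1.265, 1.174, -1.266]
contact_force: [-0.6, -0.8, -0.7]
grip_width: 0.025
```

>>> apply_moves(increments="10 0 0 0 0 0 0;40 0 0 0 0 0 0;60 0 0 0 0 0 0;60 0 0 0 0 0 0;60 0 0 0 0 0 0;60 0 0 0 0 0 0;60 0 0 0 0 0 0;60 0 0 0 0 0 0")

```text
clock: 15.0
tcp_pos: [0.4481, -0.3115, 0.1278]
orientation: [1.266, 1.172, -1.266]
contact_force: [-0.0, -1.3, 0.4]
grip_width: 0.0601
```

>>> apply_moves(increments="60 -0.005 0 0 0 0 0;60 -0.01 0 0 0 0 0;60 -0.015 0 0 0 0 0;60 -0.02 0 0 0 0 0;60 -0.03 0 0 0 0 0;60 -0.03 0 0 0 0 0;60 -0.02 0 0 0 0 0;60 -0.01 0 0 0 0 0")

```text
clock: 15.8
tcp_pos: [0.4491, -0.3118, 0.2708]
orientation: [1.266, 1.168, -1.264]
contact_force: [0.1, 0.3, -0.2]
grip_width: 0.06
```

```bash
python3 - <<'E'
from h import *
st();grab('wrist','w6');grab('scene','scene6');grab('top','top6')
a=cv2.imread('pics/w6.png');b=cv2.imread('pics/top6.png')[100:235,250:400];c=cv2.imread('pics/scene6.png')[150:300,100:300]
cv2.imwrite('pics/m8.png',np.hstack([cv2.resize(a,(400,300)),cv2.resize(c,(400,300))]))
cv2.imwrite('pics/m9.png',cv2.resize(b,None,fx=4,fy=4,interpolation=cv2.INTER_CUBIC))
E
```

```text
{'clock': 15.8, 'tcp_pos': [0.4491, -0.3118, 0.2708], 'orientation': [1.2657, 1.1676, -1.2641], 'contact_force': [0.1374, 0.3478, -0.2458], 'grip_width': 0.06, 'joints': [0.8205, 0.2704, -0.393, 1.8197, 0.1176, 1.0701, 0.3071]}
[[0.003, 0.997, -0.077], [-0.002, -0.077, -0.997], [-1.0, 0.004, 0.002]]
```

View pics/m8.png

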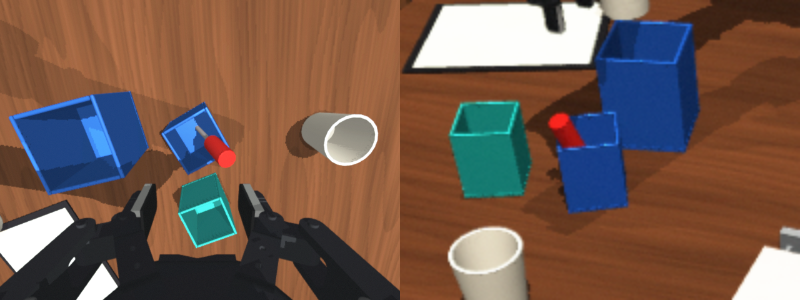

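The pin leans inside the small blue pot, and the cup and other pots are untouched. Next I locate the bar with image code: bright bar profile along the till's x in the top image.

```bash
cat > bar.py <<'E'
from h import *
def bar(tag,lo=-.05,hi=.13):
    g=cv2.imread(f'pics/{tag}.png').astype(np.float32)
    g=g.min(2)  # white/grey metal
    C=np.array([.7214,.0741]);ex=np.array([.997,-.077]);ey=np.array([.077,.997]);out=[]
    for d in np.arange(lo,hi,.001):
        P=[proj(tag,[*(C-ex*(.147+d)+ey*t),.08]) for t in np.linspace(-.045,.045,25)]
        m=np.array(P,np.float32); v=cv2.remap(g,m[None,:,0],m[None,:,1],cv2.INTER_LINEAR)[0]
        out.append((round(float(np.median(v))),round(float(d),3)))
    return out
E
python3 - <<'E'
from bar import *
for t in('top0','top5','top6','scene6'):
    b=bar(t);print(t,[(d,v) for v,d in b if v>0][20:140:3] if t=='top5' else sorted(b)[::-1][:8])
E
```

```text
top0 [(218, -0.001), (209, 0.0), (208, -0.002), (192, 0.001), (182, -0.003), (170, -0.05), (167, 0.002), (158, -0.049)]
top5 [(-0.03, 89), (-0.027, 111), (-0.024, 165), (-0.021, 169), (-0.018, 164), (-0.015, 101), (-0.012, 53), (-0.009, 53), (-0.006, 53), (-0.003, 52), (0.0, 52), (0.003, 51), (0.006, 49), (0.009, 39), (0.012, 33), (0.015, 32), (0.018, 32), (0.021, 32), (0.024, 43), (0.027, 124), (0.03, 211), (0.033, 176), (0.036, 86), (0.039, 34), (0.042, 33), (0.045, 33), (0.048, 33), (0.051, 34), (0.054, 34), (0.057, 35), (0.06, 32), (0.063, 25), (0.066, 24), (0.069, 27), (0.072, 32), (0.075, 34), (0.078, 33), (0.081, 32), (0.084, 30), (0.087, 30)]
top6 [(213, 0.031), (210, 0.03), (199, 0.032), (194, 0.029), (176, 0.033), (169, -0.02), (169, -0.021), (169, -0.022)]
scene6 [(249, -0.025), (249, -0.026), (249, -0.027), (249, -0.028), (249, -0.029), (249, -0.03), (249, -0.031), (249, -0.032)]
```

>>> apply_moves(increments="34 0 0.003 -0.02 0 0 0;34 0 0.0061 -0.0406 0 0 0;34 0 0.0061 -0.0406 0 0 0;34 0 0.0061 -0.0406 0 0 0;34 0 0.0061 -0.0406 0 0 0;34 0 0.0061 -0.0406 0 0 0;34 0 0.0061 -0.0406 0 0 0;34 0 0.0061 -0.0406 0 0 0")

```text
clock: 16.75
tcp_pos: [0.5164, -0.0102, 0.2663]
orientation: [1.265, 1.174, -1.268]
contact_force: [1.6, -0.1, -1.1]
grip_width: 0.034
```

>>> apply_moves(increments="34 0 0.0061 -0.0406 0 0 0;34 0.02 0.0061 -0.0406 0 0 0;34 0.025 0.003 -0.02 0 0 0;34 0.025 0 0 0 0 0;34 0 0 0 0 0 0;34 0 0 0 0 0 0;34 0 0 0 0 0 0;34 0 0 0 0 0 0")

```text
clock: 17.55
tcp_pos: [0.5408, 0.0876, 0.199]
orientation: [1.268, 1.17, -1.265]
contact_force: [-0.2, -0.4, 0.1]
grip_width: 0.0342
```

```bash
python3 - <<'E'
from bar import *
st();grab('wrist','w7')
b=bar('w7',-.03,.11);print([(d,v) for v,d in b][::3]);print([proj('w7',[.5434+.077*t,.0878+.997*t,.08]) for t in(-.05,0,.05)])
E
```

```text
{'clock': 17.55, 'tcp_pos': [0.5408, 0.0876, 0.199], 'orientation': [1.2676, 1.1698, -1.2651], 'contact_force': [-0.2446, -0.4451, 0.0673], 'grip_width': 0.0342, 'joints': [0.2023, 0.3842, -0.5922, 1.8813, 0.2608, 0.951, -0.5869]}
[[0.002, 0.997, -0.078], [0.0, -0.078, -0.997], [-1.0, 0.002, -0.0]]
[(-0.03, 63), (-0.027, 63), (-0.024, 136), (-0.021, 137), (-0.018, 135), (-0.015, 127), (-0.012, 43), (-0.009, 41), (-0.006, 41), (-0.003, 42), (0.0, 41), (0.003, 15), (0.006, 17), (0.009, 16), (0.012, 17), (0.015, 17), (0.018, 16), (0.021, 28), (0.024, 31), (0.027, 74), (0.03, 165), (0.033, 162), (0.036, 109), (0.039, 34), (0.042, 27), (0.045, 17), (0.048, 18), (0.051, 33), (0.054, 35), (0.057, 34), (0.06, 30), (0.063, 30), (0.066, 33), (0.069, 34), (0.072, 40), (0.075, 37), (0.078, 36), (0.081, 39), (0.084, 40), (0.087, 38), (0.09, 36), (0.093, 38), (0.096, 38), (0.099, 39), (0.102, 39), (0.105, 36), (0.108, 35)]
[(np.float64(318.40976867883415), np.float64(300.16566074767604)), (np.float64(318.48090183376183), np.float64(240.90570231841167)), (np.float64(318.56080116938045), np.float64(174.3427709807171))]
```

The wrist and top views agree that the drawer is out about 0.032 m, with the bar at x≈0.543 and 80 mm high. Descending to pinch.

>>> apply_moves(increments="34 0.01 0.001 0 0 0 0;34 0.02 0 0 0 0 0;34 0.022 0 0 0 0 0;34 0.022 0 0 0 0 0;34 0.02 0 0 0 0 0;34 0.014 0 0 0 0 0;34 0.007 0 0 0 0 0;34 0.002 0 0 0 0 0")

```text
clock: 18.4
tcp_pos: [0.5408, 0.0879, 0.0802]
orientation: [1.265, 1.172, -1.266]
contact_force: [0.5, 0.0, 0.0]
grip_width: 0.0341
```

>>> apply_moves(increments="34 0 0 0 0 0 0;5 0 0 0 0 0 0;5 0 0 0 0 0 0;5 0 0 0 0 0 0;5 0 0 0 0 0 0;5 0 0 0 0 0 0;5 0 0 0 0 0 0;5 0 0 0 0 0 0", squeeze=40)

```text
clock: 19.2
tcp_pos: [0.5419, 0.0881, 0.0817]
orientation: [1.267, 1.171, -1.264]
contact_force: [0.6, -0.7, 6.4]
grip_width: 0.008
```

>>> apply_moves(increments="5 0 -0.004 0 0 0 0;5 0 -0.009 0 0 0 0;5 0 -0.01 0 0 0 0;5 0 -0.01 0 0 0 0;5 0 -0.01 0 0 0 0;5 0 -0.01 0 0 0 0;5 0 -0.008 0 0 0 0;5 0 -0.003 0 0 0 0")

```text
clock: 20.0
tcp_pos: [0.4771, 0.0931, 0.0817]
orientation: [1.266, 1.171, -1.264]
contact_force: [2.2, -0.6, 7.6]
grip_width: 0.0084
```

>>> apply_moves(increments="5 0 -0.001 0 0 0 0;5 0 -0.001 0 0 0 0;5 0 -0.001 0 0 0 0;5 0 -0.001 0 0 0 0;5 0 -0.001 0 0 0 0;5 0 0 0 0 0 0;5 0 0 0 0 0 0;5 0 0 0 0 0 0")

```text
clock: 20.8
tcp_pos: [0.4751, 0.0933, 0.0817]
orientation: [1.27, 1.168, -1.261]
contact_force: [9.7, -2.0, -0.8]
grip_width: 0.0084
```

Force at the stop is 10 N. Releasing and rising.

>>> apply_moves(increments="20 0 0 0 0 0 0;30 0 0.001 0 0 0 0;32 0 0.001 0 0 0 0;32 0 0 0 0 0 0;32 -0.01 0 0 0 0 0;32 -0.02 0 0 0 0 0;32 -0.03 0 0 0 0 0;32 -0.03 0 0 0 0 0")

```text
clock: 21.6
tcp_pos: [0.4736, 0.0933, 0.1721]
orientation: [1.265, 1.173, -1.266]
contact_force: [0.3, -0.2, -0.2]
grip_width: 0.032
```

>>> apply_moves(increments="32 -0.03 0 0 0 0 0;32 -0.03 0 0 0 0 0;32 -0.02 0 0.02 0 0 0;32 0 0 0.04 0 0 0;32 0 0 0.04 0 0 0;32 0 0 0.04 0 0 0;32 0 0 0.04 0 0 0;32 0 0 0.02 0 0 0")

```text
clock: 22.4
tcp_pos: [0.4578, -0.1098, 0.2513]
orientation: [1.268, 1.169, -1.269]
contact_force: [-0.0, 0.5, 0.3]
grip_width: 0.0319
```

```bash
python3 - <<'E'
from bar import *
st();grab('top','top8');grab('scene','scene8')
print(sorted(bar('top8',.02,.13))[::-1][:6])
a=cv2.imread('pics/top8.png');b=cv2.imread('pics/scene8.png')
cv2.imwrite('pics/m10.png',np.vstack([np.hstack([cv2.resize(a,(400,300)),cv2.resize(b,(400,300))]),np.hstack([cv2.resize(a[95:245,250:450],(400,300)),cv2.resize(b[190:340,120:320],(400,300))])]))
E
```

```text
{'clock': 22.4, 'tcp_pos': [0.4578, -0.1098, 0.2513], 'orientation': [1.2676, 1.1693, -1.2692], 'contact_force': [-0.024, 0.4939, 0.2668], 'grip_width': 0.0319, 'joints': [0.5671, 0.1746, -0.5142, 1.9949, 0.1031, 0.9969, -0.0776]}
[[-0.0, 0.997, -0.081], [-0.001, -0.081, -0.997], [-1.0, -0.0, 0.001]]
[(213, 0.098), (210, 0.099), (198, 0.097), (197, 0.1), (172, 0.101), (169, 0.049)]
```

View pics/m10.png

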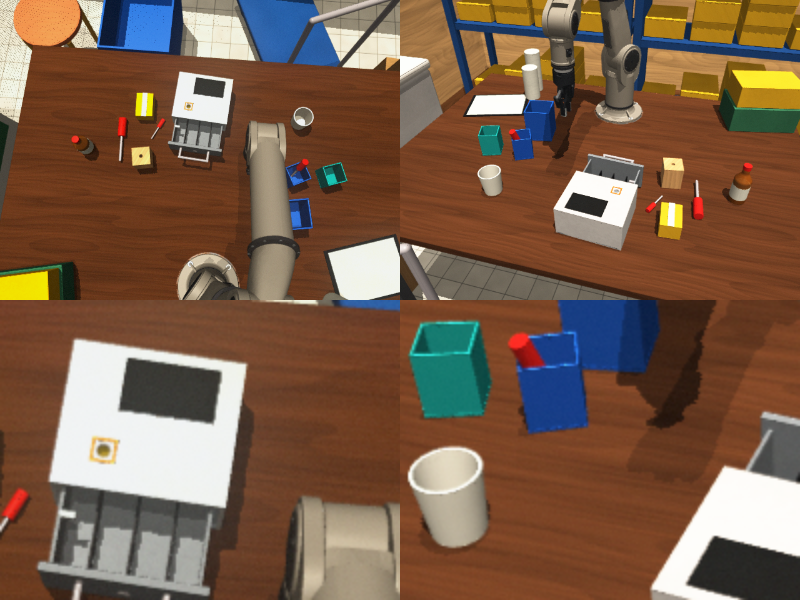

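The drawer is fully open, the pin is in the small blue pot, the bystanders are in place and the robot touches nothing. Handing in.

```bash
python3 -c "
from h import *
print(r.hand_in())"
```

```text
the job is handed in; nothing more can be done
None
```

The job is done and handed in at about 22 s. I took the middle-sized pin from its stand, pressed the hidden catch through the orange-marked hole until the drawer popped out, and put the pin in the small blue pot. I then pinched the bar and pulled the drawer to its stop.

**Last checks:**
- **Drawer:** the top camera puts it 0.098–0.099 m out. Allowing for the −0.0005 m it read with the drawer shut, that is about 0.099 m of 0.1 m. I felt the stop as about 10 N.
- **Pin:** it leans inside the small blue pot.
- **Bystanders:** by eye, the bottle, cup and carton are where they started.
- **Robot:** the gripper is clear, with contact force near zero.

**What disagreed:**
- The two decoy pins had toppled by my first wrist picture. I had not touched them.
- While the catch was pressed I read only 1.5 N, less than the stated 6 N, but the drawer did release.
- The top and scene cameras differed by up to 4 mm on the hole, so I corrected the position from close by with the wrist camera.

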